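# Clamp a turned blank with the cam-locked rod

## Task

In the wooden holding jig, slide the steel rod forward by its upright black grip until its rubber pad has pushed the turned wooden blank home and presses it snugly against the grey end stop: firmly enough that it stays pinched, but never with more than about 30 N on the soft wood. Then flip the red cam lever over centre until it snaps shut, without straining it, so that the rod is locked with the blank still pinched; let go and leave everything else alone.

Things in the scene. Friction and masses are not known exactly. Their poses are not given: they have to be found in the camera images.
- jig: Holding jig fixed to the table: plywood board 490 x 160 x 18 mm (x -235 to 255, y -75 to 85 mm), aluminium guide block (60 x 52 mm, centred at x -50, y 0, top 95 mm above the table), wooden V cradle (x 85 to 185 mm). Origin on the table below the rod's axis, which is 70 mm up. x is the clamping direction (guide block to end stop), y to its left, z up.
- rod (a joint): How far the rod has slid forward along the jig's x, m: 0 is fully back, 0.09 fully forward; starts between 0 and 0.02. A 16 mm steel rod with a 34 mm square pad (rubber face) on its front end. It drags with about 5 N of friction while the lever is open, stays where it is left (keeping up to about 5 N of its squeeze), and is gripped fast when the lever is shut.
- rod_grip (a point): Middle of the grasping part of the black upright grip on the rear of the rod: a post 22 mm in diameter, its top 20 mm above this point, free from 28 mm below it (rod's collar) upward; 110 mm above the table. It moves with the rod.
- pad_face (a point): Rubber pad on the front end of the rod, 34 mm square. This point is the centre of the pad's rubber front face, on the rod's axis.
- blank_center (a point): Middle of the turned wooden blank, which lies loose in the V cradle with its axis along the jig's x, 70 mm above the table: 120 mm long (60 mm to each side of this point), a barrel 64 mm in diameter over the 80 mm nearest the stop, a tapering neck (36 mm end) towards the rod's pad. About 0.22 kg; it slides in the cradle with 1 to 3 N. It starts 8 to 45 mm short of the stop.
- blank: The same turned wooden blank as a body; its origin is its middle, its x axis points to the stop.
- stop: Grey end stop bolted to the jig: a fixed block 70 mm wide, 72 mm high. Origin at the foot of the face that the blank must bear on (on the board, 18 mm above the table), x as the jig's x.
- lever (a joint): Red cam lever angle, rad: 0 open, 2.27 shut; starts open, near 0. Seen from above it closes clockwise: pivot-to-tip direction, as an angle from jig x towards jig y, is 2.27 minus this value (shut: along jig +x). A cam spring resists, up to about 9 N at the tip near 1 rad; dead centre is near 1.8 rad: let go before, it springs back; beyond, it snaps shut by itself and stays.
- lever_pivot (a point): Axis of the lever's upright pin, at the lever's middle height (85.5 mm above the table), at x -50, y +42 mm in the jig.
- lever_tip (a point): Rounded end of the red lever at its middle height, 88 mm from the pivot axis. The lever arm is 10 mm thick (16 mm at the rounded end) and 24 mm tall (from 73.5 to 97.5 mm above the table), free above and on both sides.
- offcut: Small wooden offcut 45 x 20 x 14 mm lying loose on the jig's board; leave it alone.
- ring_blank: Wooden ring, 48 mm outside, 12 mm high, lying loose on the jig's board; leave it alone.
- screwdriver: Screwdriver lying on the table; leave it alone.
- brush: Bench brush lying on the table; leave it alone.
- mallet: Hammer lying on the table; leave it alone.
- glue: Closed glue bottle 56 x 150 mm standing on the table; leave it alone.
- sanding_block: Cork sanding block 100 x 60 x 35 mm on the table; leave it alone.
Mind the look-alikes: they are no part of the job. What is shaped like the blank but green, purple or turquoise is not meant.

How it is judged:
By the outcome, as a careful person would: the job done as asked, in the order asked, and still so for the second after the job is handed in, with the robot touching nothing.
It also fails if it takes over 53 s, if anything falls off the work surface, if the arm or the gripper's body presses on something with over 40 N, if the wrist force passes 120 N, or if a joint passes its speed limit or range.

## Robot

A 6-joint arm with a two-finger parallel gripper is mounted at the origin on the work surface. World frame = base frame: x ahead of the robot, y to its left, z up, the work surface at z = 0. Lengths are in m, angles in rad, forces in N, time in s.
With the tool pointing down it reaches from about 0.3 to 0.825 m from the base axis. Payload 5.4 kg.
Tool frame: the origin (TCP) lies at the very end of the fingers, on their centre line; the grasp point (between the pads) lies 19 mm behind it; z points along the fingers, x is the direction in which the jaws open and shut, and the axes are right-handed (so a half turn about z gives the same grasp; the last joint's range is limited). The gripper opens to 92 mm and grips with 3 to 60 N. Pads are 20 mm wide; open, the fingers measure 128 mm over their backs; the gripper's body (75 mm by 189 mm) begins 69 mm behind the grasp point.
Start: joints at [-0.21, 0.158, 1.597, -0, 1.386, -0.21], TCP at [0.575, -0, 0.215] pointing down, gripper open.
Joint ranges: [-2.91, 2.91], [-0.94, 2.29], [0.18, 2.7], [-1.29, 4.43], [0.17, 2.64], [-3, 3]. Speed limits (rad/s): [2.57, 2.57, 3.14, 3.14, 3.14, 3.14].

## Interface

Orientations are given as a rotation vector (axis times angle).
In Python, from workcell import bot gives the robot as it stands. Calls block until the motion is done:
- bot.goto(position, orientation): joint-space move of the TCP to a pose.
- bot.line_to(position, rot=None, max_speed=0.15): straight line of the TCP; rot=None keeps the orientation; max_speed is the mean speed in m/s.
- bot.set_joints(angles): joint-space move.
- bot.set_gripper(opening, newtons=None): opening from 0.0 (shut) to 1.0 (fully open); newtons is the grip in N (None keeps the last); returns when the fingers have stopped.
- bot.hold(seconds).
- bot.inverse_kinematics(position, orientation): joint angles nearest the present ones, or None.
- bot.read_camera(name): name is "scene" or "side" or "wrist"; returns a dict with "pixels" (400x640x3 uint8, blue, green, red), "fx", "fy", "cx", "cy" (pixels), "R" (3x3) and "t" (3): a world point X has camera coordinates R X + t. Camera axes: x right, y down, z forward; pixel columns grow to the right and rows downward; lengths in m; the calibration is good to about 2 mm. A picture is of the moment at which its call begins. There is no depth.
A pose or a line that the arm cannot do raises bot.MotionError and nothing moves.
- bot.job_done(): hands the job in, once; it reports no verdict.
Readings, each from a call of its own:
- bot.current_clock(): time.
- bot.current_joints(): joint angles.
- bot.current_joint_vel(): joint speeds.
- bot.current_effort(): joint torques, N m.
- bot.current_ee_pos(): TCP position.
- bot.current_tool_rot(): TCP orientation.
- bot.current_contact_force(): force on the tool from outside, world axes, zero at the start.
- bot.current_ft_torque(): the same for the moment, N m.
- bot.current_opening(): opening from 0.0 (shut) to 1.0 (fully open).
Only numpy, scipy, OpenCV 4.12 (cv2) and the standard library are available. Lean on these libraries where they do the work, as an engineer would, in place of code of your own. Each camera call takes 0.05 s, during which the arm holds its last target. There are 200 camera calls.

## Working session

There is one attempt and no reset: what is moved stays moved. The work goes in short steps, each a Python script; the robot and the scene stay as the last script left them, time stands still between calls to the robot, and variables do not carry over. Pictures are saved under pics/ and viewed, about 8 in all and at most 12, crops included, and the job is handed in when it is done.

```bash
ls; mkdir -p pics; python3 - <<'E'
from workcell import bot
import cv2,numpy as np
for n in("scene","side"):
    c=bot.read_camera(n); cv2.imwrite(f"pics/{n}0.png",c["pixels"]); print(n,c["fx"],c["cx"],c["cy"],np.round(c["R"],3).tolist(),np.round(c["t"],3), np.round(-c["R"].T@c["t"],3))
print(bot.current_clock(),bot.current_tool_rot(),bot.current_contact_force())
E
```

```text
pics
scene 417.2281296362177 319.03431440990926 200.9785600992279 [[-0.035, 0.999, -0.005], [0.837, 0.027, -0.546], [-0.546, -0.023, -0.838]] [-0.036 -0.413  1.782] [1.317 0.088 1.267]
side 511.58264540767743 318.49145259876127 196.90947366525126 [[0.812, -0.584, -0.013], [-0.439, -0.597, -0.671], [0.384, 0.551, -0.741]] [-0.41   0.338  1.36 ] [-0.042 -0.787  1.23 ]
0.1 [-3.14123868e+00  1.01269602e-05  2.57101168e-03] [-0.45945159  0.18271028 -0.2931817 ]
```

View pics/scene0.png

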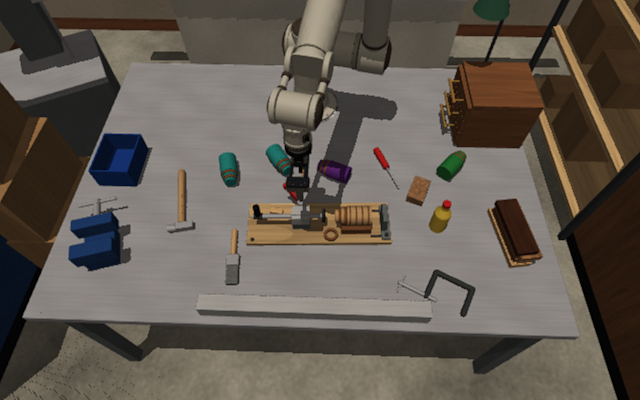

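View pics/side0.png

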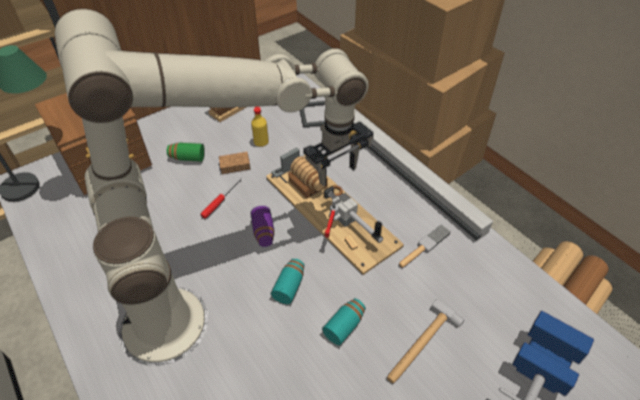

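Possible confusions: teal (228,168) and (279,158), purple (334,171) and green (451,165) are decoys. The plain wood blank in the jig's cradle at scene (355,217) fits the description. The red lever is at (290,190), the red screwdriver at (383,165). The black grip is at (256,212). Next is a close crop to check.

```bash
python3 - <<'E'
from workcell import bot
import cv2,numpy as np
s=cv2.imread("pics/scene0.png")[170:260,235:405]
s=cv2.resize(s,(800,424),interpolation=cv2.INTER_CUBIC); cv2.imwrite("pics/crop1.png",s)
c=bot.read_camera("wrist"); cv2.imwrite("pics/wrist0.png",c["pixels"]); print(c["fx"],c["cx"],c["cy"],np.round(c["R"],3).tolist(),np.round(-c["R"].T@c["t"],3))
E
```

```text
276.87796220984796 322.7055047888369 199.4555393258871 [[1.0, -0.0, -0.002], [0.0, -0.971, 0.241], [-0.002, -0.241, -0.971]] [0.575 0.068 0.383]
```

View pics/crop1.png

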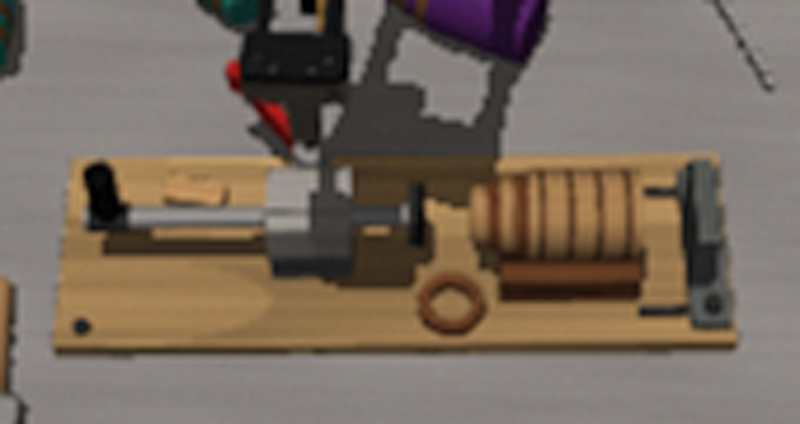

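View pics/wrist0.png

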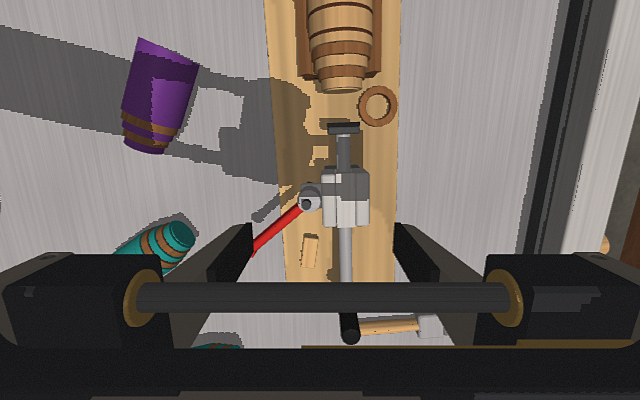

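The crop confirms it: the plain wooden blank is in the cradle, short of the stop. The wrist view shows the jig's x along roughly world +y. I need a wrist view over the rear half, with a second one over the front half for the pad, blank and stop.

```bash
python3 - <<'E'
from workcell import bot
import cv2,numpy as np,pickle
D=[-np.pi,0,0]
ims=[]
for k,(p) in enumerate([(0.56,0.13,0.30),(0.56,-0.19,0.30)]):
    bot.goto(p,D); c=bot.read_camera("wrist"); pickle.dump(c,open(f"w{k}.pkl","wb")); ims.append(c["pixels"])
    print(bot.current_clock(),bot.current_joints())
cv2.imwrite("pics/w01.png",np.hstack([i[:300,150:550] for i in ims]))
E
```

```text
0.875 [ 1.62167025e-02  1.16288401e-01  1.47978298e+00 -7.65378170e-04
  1.54826503e+00  1.73045822e-02]
2.1417 [-5.29514131e-01  1.58309734e-01  1.43011519e+00  3.88907379e-04
  1.55339271e+00 -5.30974781e-01]
```

View pics/w01.png

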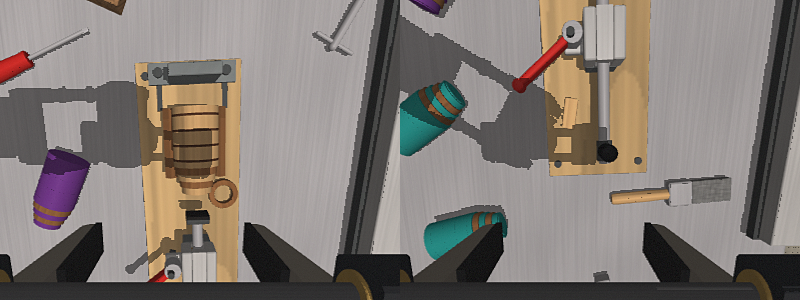

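The left half (front view) shows the board's front corners at (137,62) and (242,58), the stop at (200,71), the blank at (195,145) and the pad at (198,214). The right half (rear view) shows the rear corners at (550,177) and (646,172), the grip top at (608,153), the lever tip at (520,86) and the pivot at (572,33). Now I'll cast these to points.

```bash
cat > h.py <<'E'
import numpy as np,pickle,cv2
def ray(c,uv,z):
    d=c["R"].T@np.array([(uv[0]-c["cx"])/c["fx"],(uv[1]-c["cy"])/c["fy"],1]); o=-c["R"].T@c["t"]
    return (o+d*(z-o[2])/d[2])[:2]
E
python3 - <<'E'
from h import *
c0,c1=[pickle.load(open(f"w{k}.pkl","rb")) for k in(0,1)]
# refine corners by tan mask edge lines
def tan(c):
    h=cv2.cvtColor(c["pixels"],cv2.COLOR_BGR2HSV); return ((h[...,0]>8)&(h[...,0]<28)&(h[...,1]>70)&(h[...,2]>60)).astype(np.uint8)
L=[];Rr=[]
for c,rows in((c0,range(90,205,3)),(c1,range(60,165,3))):
    m=tan(c)
    for r in rows:
        xs=np.flatnonzero(m[r,270:412])+270
        if c is c1 : xs=xs[xs<408]
        if len(xs)>5: L.append(ray(c,(xs[0]-.5,r),.018)); Rr.append(ray(c,(xs[-1]+.5,r),.018))
def fit(P):
    P=np.array(P)
    for _ in range(4):
        p=np.polyfit(P[:,1],P[:,0],1); e=P[:,0]-np.polyval(p,P[:,1]); P=P[abs(e)<max(.002,1.5*e.std())]
    return p,len(P),e.std()
l,r=fit(L),fit(Rr); print(l,r)
W={}
for n,c,uv,z in [("FL",c0,(287,63),.018),("FR",c0,(392,58.5),.018),("RL",c1,(300,177),.018),("RR",c1,(397,172),.018),
  ("grip",c1,(358,153),.130),("tip",c1,(269.5,86),.0975),("pivot",c1,(322,33),.0975),("stopfacetop",c0,(349,81),.090),("blank_neck",c0,(346,192),.075),("padface_top",c0,(348,211),.087)]:
    W[n]=ray(c,uv,z)
# jig pose from corners (Kabsch)
J=np.array([[.255,.085],[.255,-.075],[-.235,.085],[-.235,-.075]]);P=np.array([W[k] for k in("FL","FR","RL","RR")])
a=J-J.mean(0);b=P-P.mean(0);th=np.arctan2((a[:,0]*b[:,1]-a[:,1]*b[:,0]).sum(),(a*b).sum())
R=np.array([[np.cos(th),-np.sin(th)],[np.sin(th),np.cos(th)]]);t=P.mean(0)-R@J.mean(0)
print("theta",th,"t",t,"resid mm",np.round((J@R.T+t-P)*1000,1).tolist())
for k,v in W.items(): print(k,np.round(v,4),"jig mm",np.round(R.T@(v-t)*1000,1))
np.savez("jig.npz",R=R,t=t,th=th)
E
```

```text
(array([-0.04061407,  0.51389044]), 70, np.float64(0.000498563567089607)) (array([-0.04017478,  0.67270673]), 74, np.float64(0.00045253359062578236))
theta 1.6085909820942794 t [0.59866788 0.04413845] resid mm [[-2.0, 0.3], [1.5, 0.3], [-0.1, 0.9], [0.6, -1.5]]
FL [0.5061 0.2954] jig mm [254.6  83. ]
FR [0.6625 0.3015] jig mm [254.8 -73.5]
RL [ 0.5227 -0.1948] jig mm [-235.9   84.9]
RR [ 0.6819 -0.1864] jig mm [-233.5  -74.5]
grip [ 0.6029 -0.147 ] jig mm [-191.2    3. ]
tip [ 0.4932 -0.0663] jig mm [-106.4  109.6]
pivot [ 0.5591 -0.0065] jig mm [-49.1  41.4]
stopfacetop [0.5929 0.2587] jig mm [214.7  -2.4]
blank_neck [0.5933 0.1108] jig mm [66.8  2.8]
padface_top [0.5958 0.0855] jig mm [41.5  1.3]
```

Every point agrees with the given geometry to within 2–3 mm: tip at (-106,110) against an expected (-107,109), pivot at (-49,41), grip on the axis. The expected travel is about 25 mm to touch the blank plus 28 mm to the stop, so about 53 mm. Grasp the post with the jaws along jig x.

```bash
cat >> h.py <<'E'
from scipy.spatial.transform import Rotation as Ro
th=1.611; t=np.array([.5983,.044]); Rj=np.array([[np.cos(th),-np.sin(th)],[np.sin(th),np.cos(th)]]); u=Rj[:,0]
def W(x,y,z): return [*(t+Rj@np.array([x,y])),z]
def down(yaw): return (Ro.from_euler("z",yaw)*Ro.from_euler("x",np.pi)).as_rotvec()
E
python3 - <<'E'
from h import *
from workcell import bot
rot=down(th-np.pi)
print(bot.inverse_kinematics(W(-.191,.001,.18),rot))
bot.set_gripper(.7,40)
bot.goto(W(-.191,.001,.18),rot); bot.hold(.2); f0=np.array(bot.current_contact_force()); print("f0",f0)
bot.line_to(W(-.191,.001,.091),max_speed=.08); print("down",np.array(bot.current_contact_force())-f0)
bot.set_gripper(0.0,40); f=bot.current_contact_force()-f0
print("grip",bot.current_opening()*92,f,bot.current_ee_pos(),bot.current_clock())
np.save("f0.npy",f0)
c=bot.read_camera("wrist"); s=bot.read_camera("side"); cv2.imwrite("pics/g.png",np.hstack([c["pixels"][:,100:540],cv2.resize(s["pixels"][120:300,250:430],(360,400))[:, :]]))
E
```

```text
[-4.31991260e-01  3.05531674e-01  1.49315179e+00 -4.44089210e-16
  1.34290919e+00  1.09860139e+00]
f0 [-0.44961928 -0.3438399   0.33729798]
down [ 0.44575256 -0.25602579 -1.29538456]
grip 21.374002854555037 [ 0.83158589 -2.71475041 -0.06819513] [ 0.6050013  -0.14752121  0.09101011] 6.35
```

View pics/g.png

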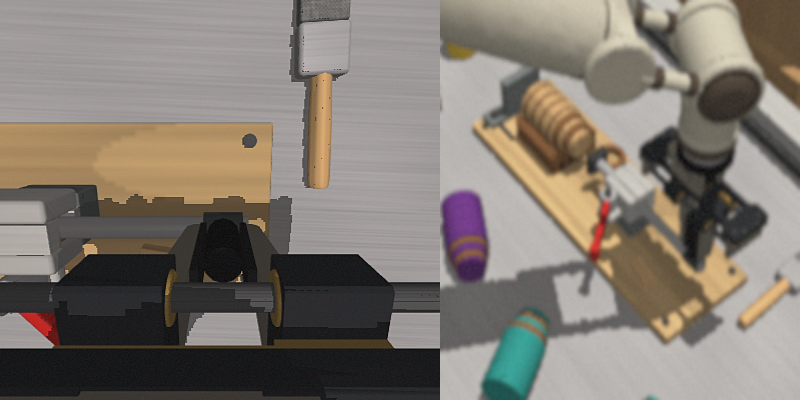

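The jaws close on the post (21.4 mm opening; wrist view centre at (222,250)). Now push in steps while watching the force.

```bash
python3 - <<'E'
from h import *
from workcell import bot
f0=np.load("f0.npy")
p0=np.array(bot.current_ee_pos()); U=np.array([*u,0])
F=lambda:-np.mean([np.dot(np.array(bot.current_contact_force())-f0,U) for _ in range(3)])
d=0;log=[]
for s in [.015,.03,.040,.044]:
    d=s; bot.line_to(p0+U*d,max_speed=.04); log.append((round(d*1000,2),round(F(),1)))
while d<.068:
    f=F()
    if f>20: break
    d+=.001 if f<9.5 else .0003
    bot.line_to(p0+U*d,max_speed=.02); log.append((round(d*1000,2),round(F(),1)))
bot.hold(.2)
print(log,F(),np.dot(np.array(bot.current_ee_pos())-p0,U),bot.current_clock(),bot.current_opening()*92)
E
```

```text
[(15.0, np.float64(1.5)), (30.0, np.float64(1.5)), (40.0, np.float64(5.4)), (44.0, np.float64(5.9)), (45.0, np.float64(7.3)), (46.0, np.float64(8.1)), (47.0, np.float64(8.1)), (48.0, np.float64(8.3)), (49.0, np.float64(7.5)), (50.0, np.float64(7.7)), (51.0, np.float64(7.3)), (52.0, np.float64(8.0)), (53.0, np.float64(8.2)), (54.0, np.float64(8.4)), (55.0, np.float64(7.7)), (56.0, np.float64(7.2)), (57.0, np.float64(8.1)), (58.0, np.float64(8.6)), (59.0, np.float64(7.8)), (60.0, np.float64(8.0)), (61.0, np.float64(8.8)), (62.0, np.float64(8.2)), (63.0, np.float64(7.8)), (64.0, np.float64(7.9)), (65.0, np.float64(8.2)), (66.0, np.float64(8.1)), (67.0, np.float64(9.0)), (68.0, np.float64(8.0))] 7.753927849003574 0.06623037111936143 14.3333 21.106753749447435
```

No stop contact at 66 mm, although I expected about 53. I'll look before pushing further.

```bash
python3 - <<'E'
from h import *
from workcell import bot
a=bot.read_camera("scene"); s=bot.read_camera("side")
pickle.dump((a,s),open("as.pkl","wb"))
cv2.imwrite("pics/p.png",np.vstack([cv2.resize(a["pixels"][190:255,235:405],(784,300),interpolation=cv2.INTER_CUBIC),cv2.resize(s["pixels"][130:270,240:424],(784,300),interpolation=cv2.INTER_CUBIC)]))
print(bot.current_ee_pos(),bot.current_contact_force())
E
```

```text
[ 0.60235132 -0.08135012  0.09105579] [ 1.16873677 -7.96518771 -2.01003734]
```

View pics/p.png

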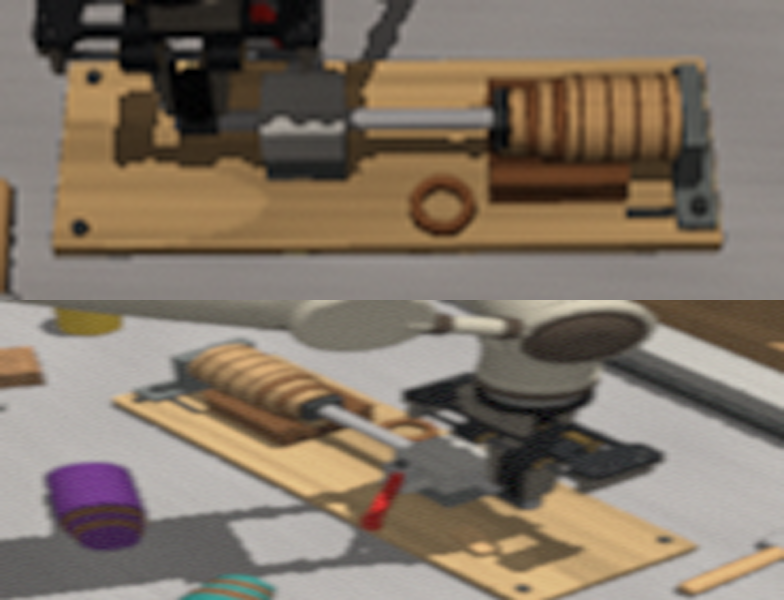

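The picture shows the pad seated on the neck and the blank a few mm short of the stop (scene crop (672–682,115)). My gap estimate was just short, and nothing has slipped. Keep stepping.

```bash
python3 - <<'E'
from h import *
from workcell import bot
f0=np.load("f0.npy"); U=np.array([*u,0])
F=lambda:-np.mean([np.dot(np.array(bot.current_contact_force())-f0,U) for _ in range(3)])
p0=np.array(bot.current_ee_pos()); b=p0+U*.0018; b[2]=.091; d=0;log=[]
while d<.012:
    f=F()
    if f>21.5: break
    d+=.0005; bot.line_to(b+U*d,max_speed=.02); log.append((round(d*1000,1),round(float(np.dot(np.array(bot.current_ee_pos())-p0,U))*1000,2),round(float(F()),1)))
bot.hold(.3)
print(log,F(),bot.current_clock(),bot.current_ee_pos(),np.array(bot.current_contact_force())-f0)
E
```

```text
[(0.5, 0.47, 8.7), (1.0, 0.91, 8.3), (1.5, 1.44, 8.9), (2.0, 1.95, 8.6), (2.5, 2.4, 8.7), (3.0, 2.38, 10.6), (3.5, 2.4, 12.0), (4.0, 2.38, 13.9), (4.5, 2.38, 15.9), (5.0, 2.41, 16.0), (5.5, 2.38, 18.1), (6.0, 2.39, 20.9), (6.5, 2.42, 21.1), (7.0, 2.37, 23.5)] 23.460728089503785 18.2333 [ 0.60225467 -0.07895583  0.09108757] [  0.89760665 -23.44359453  -5.47850762]
```

```bash
python3 - <<'E'
from h import *
from workcell import bot
a=bot.read_camera("scene"); s=bot.read_camera("side")
pickle.dump((a,s),open("as2.pkl","wb"))
a0=pickle.load(open("as.pkl","rb"))[0]
z=lambda i,n:cv2.resize(i,n,interpolation=cv2.INTER_CUBIC)
cv2.imwrite("pics/q.png",np.vstack([np.hstack([z(a0["pixels"][200:240,340:395],(400,290)),z(a["pixels"][200:240,340:395],(400,290))]),np.hstack([z(s["pixels"][140:200,265:347],(400,290)),z(s["pixels"][190:250,320:402],(400,290))])]))
E
```

```text
(no output)
```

View pics/q.png

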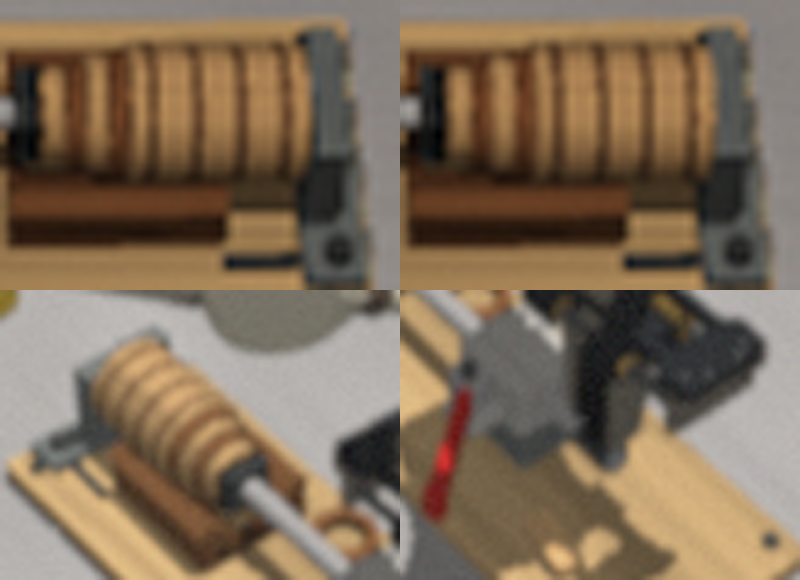

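The blank now bears on the stop (right panels, no gap at (712,110)). The finger is still clear of the block, and the tool force of 23 N less about 6 N of rod drag leaves about 17 N on the wood. The earlier gap error came from picking the pad's lower edge instead of its upper one. Next: relax the arm's spring load, open only slightly because the block is near, rise, and set up for the lever.

```bash
cat >> h.py <<'E'
def lev(phi,off,z=.071,r=.070):
    e=np.array([np.cos(phi),np.sin(phi)]); n=np.array([-e[1],e[0]])
    return W(*(np.array([-.050,.042])+r*e+off*n),z), down(th+phi-np.pi)
E
python3 - <<'E'
from h import *
from workcell import bot
f0=np.load("f0.npy"); U=np.array([*u,0])
F=lambda:-np.mean([np.dot(np.array(bot.current_contact_force())-f0,U) for _ in range(3)])
p=np.array(bot.current_ee_pos()); y0=p.copy(); p[2]=.091
for k in (.003,.002,.001,.0003,-.0001): # command ahead of the actual position
    bot.line_to(p+U*k,max_speed=.02); print(k,round(F(),1),end="; ")
    if F()<3: break
print("moved mm",np.dot(np.array(bot.current_ee_pos())-y0,U)*1000)
bot.set_gripper(.34); print("open",bot.current_opening()*92,F())
q=np.array(bot.current_ee_pos()); q[2]=.20; bot.line_to(q,max_speed=.12)
bot.set_gripper(0,20)
P,R=lev(2.27,.034); P[2]=.20; bot.goto(P,R)
P[2]=.071; bot.line_to(P,max_speed=.12); print("contact",np.array(bot.current_contact_force())-f0,bot.current_clock())
c=bot.read_camera("wrist");s=bot.read_camera("side");a=bot.read_camera("scene"); pickle.dump(a,open("as3.pkl","wb"))
z=lambda i,n:cv2.resize(i,n,interpolation=cv2.INTER_CUBIC)
cv2.imwrite("pics/l.png",np.hstack([c["pixels"][:,120:520],np.vstack([z(s["pixels"][130:260,240:402],(400,200)),z(a["pixels"][190:250,240:400],(400,200))])]))
E
```

```text
0.003 12.4; 0.002 8.8; 0.001 6.2; 0.0003 4.5; -0.0001 3.3; moved mm 0.015585421638707853
open 31.310567069444364 -1.0619171087296009
contact [-0.18642855 -0.76395934  0.41877402] 24.875
```

View pics/l.png

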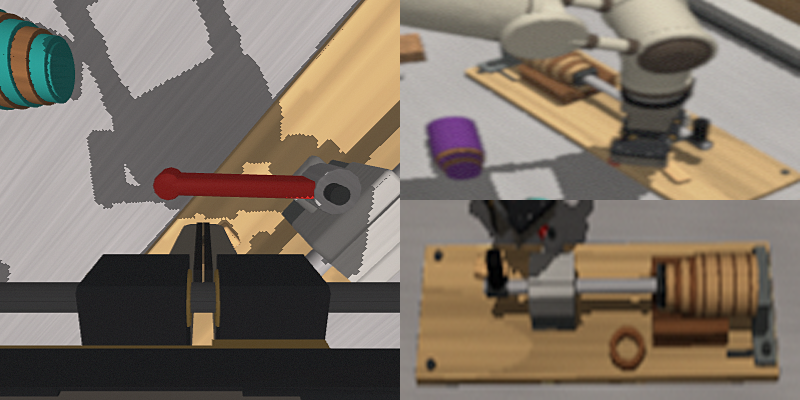

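The closed fingers at (205,240) stand behind the red lever, which runs from (168,183) to (335,192), at about 70–75 mm radius. The blank is still seated. Now sweep the lever.

```bash
python3 - <<'E'
from h import *
from workcell import bot
f0=np.load("f0.npy"); log=[]
def go(phi,off,v=.06):
    P,R=lev(phi,off); bot.line_to(P,rot=R,max_speed=v)
    f=np.array(bot.current_contact_force())-f0; n=Rj@np.array([-np.sin(phi),np.cos(phi)])
    g=float(f[:2]@n); log.append((round(2.27-phi,2),round(g,1),round(float(f[2]),1))); return g
go(2.27,.020); ok=True
for phi in np.arange(2.12,.44,-.14):
    if go(phi,.017)>22: ok=False;print("ABORT");break
if ok:
    for phi in (.44,.36,.30):
        g=go(phi,.017,.04)
        if abs(g)<1.5: break
print(log,bot.current_clock())
E
```

```text
[(0.0, 0.4, -0.5), (np.float64(0.15), 0.9, -0.1), (np.float64(0.29), 1.4, -0.2), (np.float64(0.43), 1.7, 0.9), (np.float64(0.57), 3.4, 1.6), (np.float64(0.71), 5.2, 1.9), (np.float64(0.85), 5.2, 3.3), (np.float64(0.99), 6.4, 4.4), (np.float64(1.13), 5.3, 5.4), (np.float64(1.27), 5.8, 4.4), (np.float64(1.41), 5.7, 5.2), (np.float64(1.55), 3.0, 2.1), (np.float64(1.69), 1.0, 0.5), (1.83, -0.6, -1.9)] 29.675
```

```bash
cat >> h.py <<'E'
def lever_angle(c):
    h=cv2.cvtColor(c["pixels"],cv2.COLOR_BGR2HSV); m=((h[...,0]<6)|(h[...,0]>174))&(h[...,1]>150)&(h[...,2]>60)
    v,uu=np.nonzero(m); P=np.array([Rj.T@(ray(c,(a,b),.0975)-t) for a,b in zip(uu,v)])-[-.05,.042]
    r=np.hypot(*P.T); k=(r>.03)&(r<.1); q=P[k]; return k.sum(),r[k].max(),2.27-np.median(np.arctan2(q[:,1],q[:,0]))
E
python3 - <<'E'
from h import *
from workcell import bot
bot.hold(.3)
print(lever_angle(bot.read_camera("wrist")), bot.current_contact_force()-np.load("f0.npy"))
E
```

```text
(np.int64(2744), np.float64(0.09661470229546973), np.float64(2.26378559904935)) [ 0.30288341  0.00153691 -0.29422561]
```

The lever has snapped shut (2.26 rad) and there is no contact force. Back off, rise clear and check.

```bash
python3 - <<'E'
from h import *
from workcell import bot
P,R=lev(.44,.035); bot.line_to(P,rot=R,max_speed=.08)
P[2]=.30; bot.line_to(P,max_speed=.2)
bot.goto((.50,.13,.33),[-np.pi,0,0]); bot.hold(.3)
c=bot.read_camera("wrist");a=bot.read_camera("scene")
print(lever_angle(c),bot.current_clock(),bot.current_contact_force())
z=lambda i,n:cv2.resize(i,n,interpolation=cv2.INTER_CUBIC)
cv2.imwrite("pics/f.png",np.vstack([z(c["pixels"][20:260,240:560],(640,350) ),z(a["pixels"][190:250,240:400],(640,240))]))
E
```

```text
(np.int64(310), np.float64(0.09945611820578389), np.float64(2.2359134308218502)) 32.9583 [-0.77446576  0.09010664  0.41280632]
```

View pics/f.png

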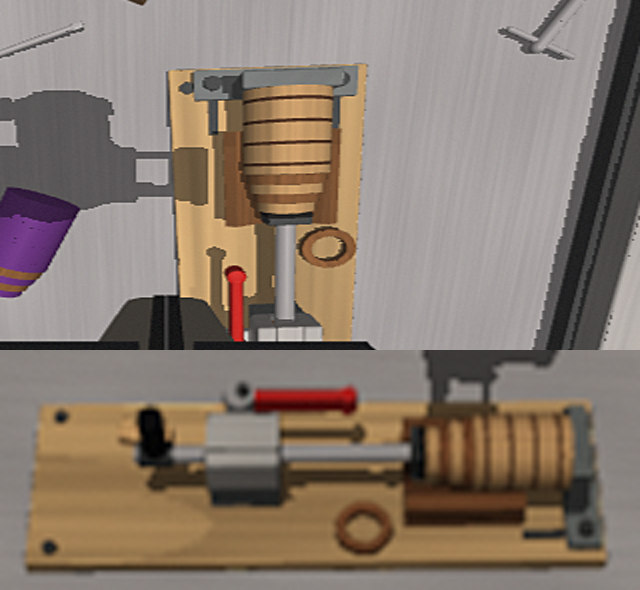

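The lever lies along jig x, (237,272) to (237,340). The blank sits between the pad at (290,215) and the stop at (290,85) with no gap, and the robot is clear.

```bash
python3 -c "
from workcell import bot
bot.job_done(); print(bot.current_clock())"
```

```text
the job is handed in; nothing more can be done
the job is handed in; nothing more can be done
```

The job is done and handed in at about 33 s on the robot's clock. The blank is against the stop, and the lever is shut.

**What I did:** I gripped the black post and slid the rod about 69 mm, until the force rose sharply against the stop. The tool force peaked at 23.5 N, which I estimate put about 15–18 N on the wood after rod drag. I eased the arm off before letting go, and the rod did not shift. Then I pushed the red lever over with closed fingers, never needing more than about 8 N in all (6.4 N in the push direction), and it snapped shut by itself.

**Last checks:**
- **Lever:** it measured 2.26 rad just after snapping and 2.24 rad from a partial final view; shut is 2.27.
- **Blank:** there is no visible gap at the pad or the stop.
- **Robot:** it is clear of everything, and the force reading is under 1 N.
- **Loose items:** I did not touch them, and those in the final views are undisturbed; the rest of the table was not checked again.

**What disagreed:**
- **Travel:** I had predicted about 53 mm, because I picked the wrong edge of the pad in the image. I stopped and looked before pushing further.
- **Final pinch:** I could not measure it after release. By the rod's friction, it should be about 5 N.

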